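# Lock the circuit board in its cam clamp

### The arm

A 7-joint arm with a two-finger parallel gripper is mounted at the origin on the work surface. World frame = base frame: x ahead of the robot, y to its left, z up, the work surface at z = 0. Lengths are in m, angles in rad, forces in N, time in s.
With the tool pointing down it reaches from about 0.425 to 1.025 m from the base axis. Payload 9.4 kg.
Tool frame: the origin (TCP) lies on the centre line of the jaws, within the pads' length; the fingertips stand 25 mm ahead of it and the grasp point (between the pads) lies 6 mm ahead of it; z points along the fingers, y is the line along which they close (so a half turn about z gives the same grasp; the last joint's range is limited). The gripper opens to 85 mm and grips with 20 to 120 N. Pads are 22 mm wide; open, the fingers measure 114 mm over their backs; the gripper's body (76 mm by 85 mm) begins 54 mm behind the grasp point. The pads swing forward as they close: fully open they stand 13 mm farther back than shut.
Start: joints at [-1.212, 0.599, -0.003, 1.599, 0.002, 0.943, -0.08], TCP at [0.306, 0.657, 0.256] pointing down, gripper open.
Joint ranges: [-2.57, 2.57], [-0.35, 1.97], [-1.29, 1.29], [0.11, 2.56], [-1.05, 4.19], [0.11, 1.86], [-2.63, 2.63]. Speed limits (rad/s): [2.22, 2.22, 3.01, 3.01, 3.14, 3.14, 3.14].

### API

Orientations are given as a unit quaternion [w, x, y, z].
In Python, from plant import get_obs, capture, sign_off gives the robot as it stands.
- The arm moves only by the tool play_rows, never from a script. Its argument "increments" is a list of rows, each a list of 5 numbers: the shift along the tool's x, y, z in m, then the turn about the tool's z in degrees, then the finger opening in m, from 0 to 0.0854. In form: [[tx, ty, tz, turn, hand], ...]. A call has 1 to 8 rows; each row shifts and turns the commanded pose from where the row before left it, along the tool's axes as they then stand; what a row does not reach is not made up. A row lasts 1/10 s, in which the tool goes at most 50 mm and 8.59 degrees, less where a joint would pass 70% of its speed; a pose out of reach is approached as far as the arm can. A call with a gripper value outside its range is refused whole. The fingers move at their own pace and stop on an object; the grip force is fixed at half the most. Time passes only in rows, so rows that do not move let the fingers close. It gives the time, the measured TCP pose, the force, the opening and the grip force at its end, in the units of the state.
- get_obs(): the state, without advancing time (a new reading comes with each control period).
- capture(name): name is "scene" or "side" or "wrist"; returns a dict with "img" (384x512x3 uint8, red, green, blue), "depth" (384x512 float32, m along the optical axis (not along the pixel's ray), 0 where there is no reading), "K" (3x3 intrinsics, pixels), "world_from_camera" (4x4, takes a point from camera to world coordinates). Camera axes: x right, y down, z forward; pixel columns grow to the right and rows downward; lengths in m; the calibration is good to about 2 mm. A picture is of the moment at which its call begins.
- sign_off(): hands the job in; it is judged then, once.
The state is a dict: "time_s": time; "joint_pos": joint angles; "qvel": joint speeds; "joint_efforts": joint torques, N m; "position": TCP position; "tcp_rot": TCP orientation; "wrist_force": force on the tool from outside, world axes, zero at the start; "torque": the same for the moment, N m; "finger_gap": finger opening in m; "grip_force": force on a finger pad.
Only numpy, scipy, OpenCV 4.12 (cv2) and the standard library are available. Lean on these libraries where they do the work, as an engineer would, in place of code of your own. Each camera call takes 0.05 s, during which the arm holds its last target. There are 200 camera calls.

### The job

Two cam clamps with orange levers are screwed to the soldering bench, both open: one has the green circuit board in it, the other a plywood strip. Lock the one with the circuit board by pushing its lever round its quarter turn (counter-clockwise seen from above) all the way to the end stop. Leave the plywood clamp's lever as it is and the board lying in its clamp.

Things in the scene. Friction and masses are not known exactly. Their poses are not given: they have to be found in the camera images.
- board_lever (a joint): Angle (rad) of the cam lever on the clamp holding the circuit board. 0 = open, lever pointing straight away from the board; 1.571 = locked at the end stop, lever parallel to the blue jaws. Grows counter-clockwise from above, about a vertical pivot; starts at 0 to 0.35. Steady friction, about 2 N at the grip; no spring, stays where left. Grip sweep free of anything above 20 mm.
- board_lever_grip (a point): Mid-point of the orange grip of that lever, 53 mm above the bench. Its x axis points outward along the lever, z up: the pivot is 70 mm back along -x. The grip is a straight bar 54 mm long (46 to 100 mm from the pivot), 18 wide, 22 high (42 to 64 mm above the bench). Below it: bench, or the clamp's 12 mm thick base. 70 mm free on its clockwise side. Steel hub: 32 mm wide, top at 68 mm.
- strip_lever_grip (a point): The same point, with the same axes, on the lever of the other clamp, which is alike and also open but holds a plywood strip (58 x 130 x 12 mm). Leave this lever alone. Which clamp stands left and which right varies; they are about 260 mm or more apart.
- circuit_board: Green circuit board, 58 x 80 x 4 mm, small parts on top, lying loose and flat between the blue jaws (tops 39 mm above the bench) of its clamp (aluminium base 150 x 100 mm). Origin at the centre of its underside, 28 mm above the bench, z up; the lever's pivot is about 72 mm along its +x. Turning the lever brings the sliding jaw up beside it with hardly a push.

How it is judged:
At the end, for the whole second after the job is handed in: The lever of the circuit board's clamp stands within 10 degrees of its end stop (joint above 1.39 rad) and at rest, the plywood clamp's lever is within 20 mm of where it was, and the board still lies in its clamp, within 20 mm of its start and 10 degrees of flat (value of joint board_lever above 1.39 rad and velocity of joint board_lever between -0.1 and 0.1 rad/s and distance of each of strip_lever_grip, circuit_board from where it was at the start of the episode below 0.02 m and angle between circuit_board's own z axis and vertical below 0.17 rad); the robot touches nothing.
It fails at once if the plywood clamp's lever is moved by more than 20 mm (distance of strip_lever_grip from where it was at the start of the episode above 0.02 m).
It fails at once if the circuit board is moved out of its place by more than 20 mm (distance of circuit_board from where it was at the start of the episode above 0.02 m).
It also fails if it takes over 40 s, if anything falls off the work surface, if the arm or the gripper's body presses on something with over 40 N, if the wrist force passes 120 N, or if a joint passes its speed limit or range.

## Working session

There is one attempt and no reset: what is moved stays moved. The work goes in short steps, Python scripts to look and compute and a tool call to move; the robot and the scene stay as the last step left them, time stands still between calls to the robot, and variables do not carry over. Pictures are saved under pics/ and viewed, at most 10 in all, crops included, and the job is handed in when it is done.

Besides the shell and the picture viewer there is one more tool, called after "Request:" in YAML: its name, and indented under it one key for each argument. play_rows: Moves the arm, as the interface text tells. Its arguments: {"type":"object","properties":{"increments":{"type":"array","items":{"type":"array","items":{"type":"number"}}}},"required":["increments"]}

```bash
mkdir -p pics; cat > h.py <<'E'
import numpy as np, cv2
from plant import get_obs, capture
def pts(c):
    d=c["depth"]; K=c["K"]; T=np.array(c["world_from_camera"])
    v,u=np.indices(d.shape)
    P=np.stack([(u-K[0][2])/K[0][0]*d,(v-K[1][2])/K[1][1]*d,d],-1)
    return P@T[:3,:3].T+T[:3,3]
def blobs(c,lo,hi,amin=40):
    hsv=cv2.cvtColor(c["img"],cv2.COLOR_RGB2HSV)
    m=cv2.inRange(hsv,lo,hi); n,l,s,ce=cv2.connectedComponentsWithStats(m)
    return [(l==i,s[i],ce[i]) for i in range(1,n) if s[i][4]>=amin]
E
python3 - <<'E'
from h import *
o=get_obs(); print({k:np.round(v,3) for k,v in o.items()})
for n in ("scene","side"):
    c=capture(n); cv2.imwrite(f"pics/{n}0.png",c["img"][...,::-1]); P=pts(c)
    for nm,lo,hi in (("orange",(5,150,100),(20,255,255)),("green",(40,80,30),(85,255,255))):
        for m,s,ce in blobs(c,lo,hi):
            q=P[m&(c["depth"]>0)]
            print(n,nm,s,np.round(ce),np.round(np.median(q,0),3),np.round(q.min(0),3),np.round(q.max(0),3))
E
```

```text
{'time_s': np.float64(0.0), 'joint_pos': array([-1.212,  0.6  , -0.003,  1.6  ,  0.002,  0.943, -0.08 ]), 'qvel': array([ 0.001, -0.   ,  0.001, -0.001,  0.001,  0.   , -0.002]), 'joint_efforts': array([-2.0000e-03, -7.7644e+01,  1.5640e+00, -2.5801e+01,  1.2000e-02,
        9.0000e-03,  0.0000e+00]), 'position': array([0.306, 0.657, 0.255]), 'tcp_rot': array([-0.   ,  0.216,  0.976, -0.001]), 'wrist_force': array([-0.443, -0.325, -0.053]), 'torque': array([ 0.067, -0.018, -0.02 ]), 'grip_force': np.float64(0.0), 'finger_gap': np.float64(0.086)}
scene orange [455  57  11  14  86] [460.  63.] [0.32  0.588 0.225] [-0.681  0.577 -0.202] [0.33  1.469 0.239]
scene orange [320 197  16  22 211] [327. 208.] [0.611 0.14  0.061] [0.563 0.134 0.   ] [0.63  0.181 0.066]
scene orange [169 217  18  23 218] [178. 228.] [ 0.611 -0.166  0.062] [ 0.538 -0.186 -0.001] [ 0.627 -0.152  0.066]
scene orange [130 344  52  40 603] [158. 365.] [ 0.87  -0.2    0.035] [ 0.813 -0.258 -0.002] [ 0.898 -0.179  0.042]
scene green [157 185  26  15 214] [172. 192.] [ 0.45  -0.172  0.032] [ 0.429 -0.209  0.029] [ 0.483
[... 321 characters left out ...]
[0.507 0.812 0.248]
side orange [103  47  10  10  56] [107.  51.] [0.313 0.583 0.224] [0.302 0.574 0.209] [0.324 0.596 0.237]
side orange [171  52   9  10  54] [175.  57.] [0.508 0.608 0.193] [0.496 0.601 0.18 ] [0.522 0.616 0.208]
side orange [   3   63   44   36 1178] [24. 81.] [-0.149  1.56  -0.114] [-0.23   1.54  -0.204] [-0.067  1.58  -0.031]
side orange [   78   124   434   260 75920] [273. 276.] [ 0.586 -0.22   0.002] [ 0.249 -0.45  -0.002] [0.924 0.448 0.067]
side orange [420 235  31  15  84] [434. 245.] [ 0.849 -0.232  0.039] [ 0.84  -0.242  0.034] [ 0.883 -0.201  0.042]
side green [193 256  45  40 957] [214. 276.] [ 0.455 -0.197  0.033] [ 0.428 -0.232  0.029] [ 0.486 -0.153  0.038]
```

View pics/scene0.png

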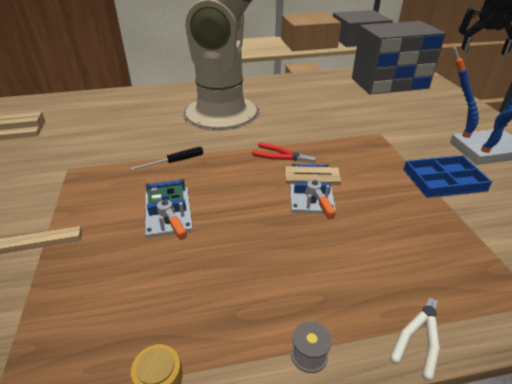

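The circuit-board clamp is the one on the left of the image: board near pixel (167,193), lever grip at (178,228). The plywood clamp is at (313,190), with its lever at (327,208).

```bash
python3 - <<'E'
from h import *
from scipy.spatial.transform import Rotation as R
c=capture("side"); P=pts(c); hsv=cv2.cvtColor(c["img"],cv2.COLOR_RGB2HSV)
b=(P[...,0]>.4)&(P[...,0]<.68)&(P[...,1]>-.3)&(P[...,1]<-.08)
m=b&(hsv[...,1]>190)&(hsv[...,0]<20)&(P[...,2]>.055)&(P[...,2]<.07)
q=P[m][:,:2]; r=cv2.minAreaRect((q*1000).astype(np.float32)); print("grip top",len(q),r)
print(cv2.fitLine((q*1000).astype(np.float32),cv2.DIST_L2,0,.01,.01).ravel())
h=b&(hsv[...,1]<90)&(P[...,2]>.06)&(P[...,2]<.074)
print("hub",h.sum(),cv2.minAreaRect((P[h][:,:2]*1000).astype(np.float32)))
g=b&(hsv[...,0]>40)&(hsv[...,0]<85)&(hsv[...,1]>80)&(P[...,2]<.034)&(P[...,2]>.028)
print("board",cv2.minAreaRect((P[g][:,:2]*1000).astype(np.float32)))
print(R.from_quat(np.roll(get_obs()["tcp_rot"],-1)).as_matrix().round(3))
v,u=np.where(b); i=cv2.resize(c["img"][v.min():v.max(),u.min():u.max()],None,fx=4,fy=4)
print(u.min(),v.min(),i.shape); cv2.imwrite("pics/s1.png",cv2.resize(i,(700,580))[...,::-1])
E
```

```text
grip top 255 ((598.5270385742188, -168.19082641601562), (52.49653625488281, 17.712520599365234), 18.355823516845703)
[ 9.5483017e-01  2.9715216e-01  5.9776678e+02 -1.7081602e+02]
hub 296 ((542.9926147460938, -184.01170349121094), (59.088619232177734, 30.57756805419922), 36.0366325378418)
board ((457.1125183105469, -192.0606231689453), (57.91497039794922, 80.3717269897461), 0.7353891134262085)
[[-0.907  0.422 -0.   ]
 [ 0.422  0.907 -0.001]
 [-0.    -0.001 -1.   ]]
172 228 (484, 772, 3)
```

View pics/s1.png

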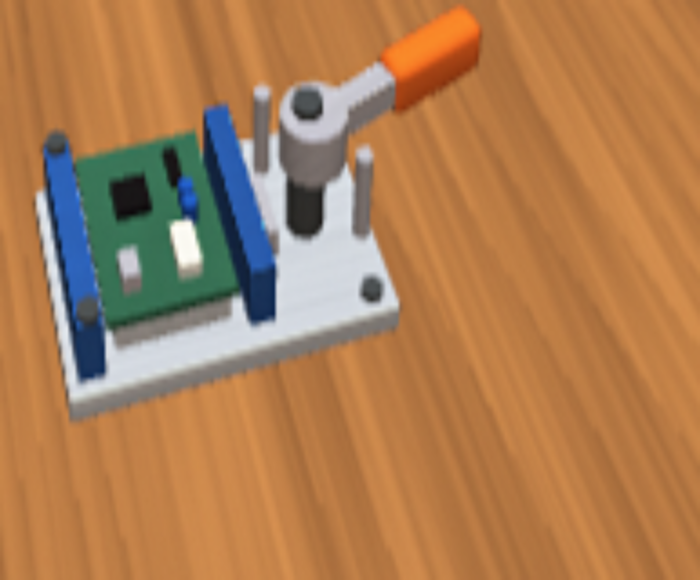

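The side crop shows the lever at about 18°, with its grip at (0.598, -0.168) and its pivot near (0.532, -0.190). I'll close the fingers, move to the clockwise side of the grip, and push from there.

Request:
play_rows:
  increments:
    - [-0.027, -0.027, 0, 0, 0]
    - [-0.027, -0.027, 0, 0, 0]
    - [-0.027, -0.027, 0, 0, 0]
    - [-0.027, -0.027, 0, 0, 0]
    - [-0.027, -0.027, 0, 0, 0]
    - [-0.027, -0.027, 0, 0, 0]
    - [-0.027, -0.027, 0, 0, 0]
    - [-0.027, -0.027, 0, 0, 0]

```text
time_s: 0.95
position: [0.411, 0.3687, 0.2562]
tcp_rot: [0.0, 0.216, 0.976, -0.0]
wrist_force: [1.5, 0.3, 1.1]
finger_gap: -0.0001
grip_force: 0.0
```

Request:
play_rows:
  increments:
    - [-0.027, -0.027, 0, 0, 0]
    - [-0.027, -0.027, 0, 0, 0]
    - [-0.027, -0.027, 0, 0, 0]
    - [-0.027, -0.027, 0, 0, 0]
    - [-0.027, -0.027, 0, 0, 0]
    - [-0.027, -0.027, 0, 0, 0]
    - [-0.027, -0.027, 0, 0, 0]
    - [-0.027, -0.027, 0, 0, 0]

```text
time_s: 1.75
position: [0.5156, 0.0817, 0.2563]
tcp_rot: [-0.0, 0.216, 0.976, -0.0]
wrist_force: [-0.0, 0.4, -0.3]
finger_gap: -0.0001
grip_force: 0.0
```

Request:
play_rows:
  increments:
    - [-0.027, -0.027, 0, 0, 0]
    - [-0.027, -0.027, 0, 0, 0]
    - [-0.027, -0.027, 0, 0, 0]
    - [-0.027, -0.027, 0, 0, 0]
    - [-0.027, -0.027, 0, 0, 0]
    - [-0.027, -0.027, 0, 0, 0]
    - [-0.027, -0.027, 0, 0, 0]
    - [0, 0, 0, 0, 0]

```text
time_s: 2.55
position: [0.6074, -0.1741, 0.256]
tcp_rot: [0.001, 0.219, 0.976, -0.001]
wrist_force: [-0.5, 0.0, -0.2]
finger_gap: 0.0002
grip_force: 0.0
```

Request:
play_rows:
  increments:
    - [0, 0, 0, 8, 0]
    - [0, 0, 0, 8, 0]
    - [0, 0, 0, 8, 0]
    - [0, 0, 0, 8, 0]
    - [0, 0, 0, 8, 0]
    - [0, 0, 0, 7, 0]
    - [0, 0, 0, 0, 0]
    - [0, 0, 0, 0, 0]

```text
time_s: 3.35
position: [0.6068, -0.1672, 0.2562]
tcp_rot: [-0.0, 0.586, 0.81, -0.0]
wrist_force: [-0.4, 0.3, 0.4]
finger_gap: -0.0001
grip_force: 0.0
```

```bash
python3 - <<'E'
from h import *
from scipy.spatial.transform import Rotation as R
o=get_obs(); M=R.from_quat(np.roll(o["tcp_rot"],-1)).as_matrix()
p=o["position"]; print(o["time_s"],p.round(4),M.round(3),o["finger_gap"],o["wrist_force"])
print("go",(M.T@(np.array([.611,-.206,.066])-p)).round(4))
c=capture("wrist"); P=pts(c); hsv=cv2.cvtColor(c["img"],cv2.COLOR_RGB2HSV)
m=(hsv[...,1]>190)&(hsv[...,0]<20)&(P[...,2]>.055)&(P[...,2]<.07)&(P[...,1]<-.05)
q=P[m][:,:2]; print(len(q), len(q)>5 and cv2.minAreaRect((q*1000).astype(np.float32)))
cv2.imwrite("pics/w1.png",c["img"][...,::-1])
E
```

```text
3.35 [ 0.6068 -0.1672  0.2562] [[-0.314  0.95  -0.   ]
 [ 0.95   0.314  0.   ]
 [ 0.    -0.    -1.   ]] -8.939947295323849e-05 [-0.35425806  0.27562976  0.39083287]
go [-0.0382 -0.0081  0.1902]
903 ((599.5216674804688, -166.2772979736328), (51.18597412109375, 16.480484008789062), 18.014156341552734)
```

View pics/w1.png

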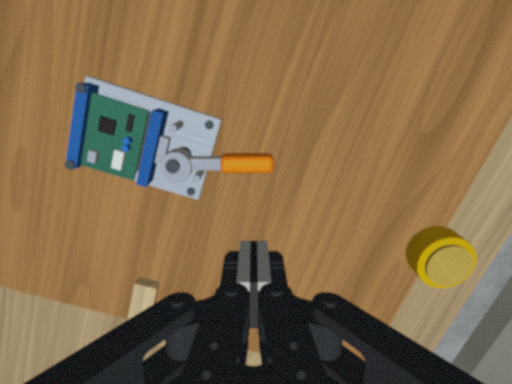

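The wrist view shows the lever grip at (247,163), pointing away from the board. The tool is aligned with it, so I'll step to its clockwise side and go down.

Request:
play_rows:
  increments:
    - [-0.021, -0.004, 0, 0, 0]
    - [-0.021, -0.004, 0, 0, 0]
    - [0, 0, 0.04, 0, 0]
    - [0, 0, 0.04, 0, 0]
    - [0, 0, 0.04, 0, 0]
    - [0, 0, 0.04, 0, 0]
    - [0, 0, 0.03, 0, 0]
    - [0, 0, 0, 0, 0]

```text
time_s: 4.2
position: [0.6101, -0.2094, 0.0625]
tcp_rot: [-0.003, 0.587, 0.81, -0.001]
wrist_force: [-0.9, 0.4, 0.3]
finger_gap: 0.0003
grip_force: 0.0
```

Request:
play_rows:
  increments:
    - [0.008, 0, 0, 0, 0]
    - [0.008, 0, 0, 0, 0]
    - [0.005, 0, 0, 0, 0]
    - [0.0075, 0.0017, 0, -6, 0]
    - [0.0075, 0.0017, 0, -6, 0]
    - [0.0075, 0.0017, 0, -6, 0]
    - [0, 0, 0, 0, 0]
    - [0, 0, 0, 0, 0]

```text
time_s: 5.0
position: [0.6016, -0.1676, 0.0674]
tcp_rot: [0.001, 0.455, 0.891, 0.0]
wrist_force: [-0.1, -0.4, 0.1]
finger_gap: -0.0004
grip_force: 0.0
```

```bash
cat > chk.py <<'E'
from h import *
import sys
from scipy.spatial.transform import Rotation as R
o=get_obs(); M=R.from_quat(np.roll(o["tcp_rot"],-1)).as_matrix()
p=o["position"]; piv=np.array([.532,-.189])
print(o["time_s"],p.round(4),"tool yaw",np.degrees(np.arctan2(M[1,1],M[0,1])).round(1),"pivot->tcp in tool xy",(M[:2,:2].T@(p[:2]-piv)).round(4),np.round(o["wrist_force"],1))
c=capture("side"); P=pts(c); hsv=cv2.cvtColor(c["img"],cv2.COLOR_RGB2HSV)
m=(hsv[...,1]>190)&(hsv[...,0]<20)&(P[...,2]>.055)&(P[...,2]<.07)&(P[...,1]<-.05)&(P[...,1]>-.3)&(P[...,0]>.4)&(P[...,0]<.68)
q=P[m][:,:2]; print(len(q)); r=cv2.minAreaRect((q*1000).astype(np.float32)); print(r, "angle",np.degrees(np.arctan2(*(np.array(r[0])/1000-piv)[::-1])))
cv2.imwrite(f"pics/{sys.argv[1]}.png",c["img"][180:370,130:400][...,::-1].repeat(2,0).repeat(2,1))
E
python3 chk.py c1
```

```text
5.0 [ 0.6016 -0.1676  0.0674] tool yaw 35.9 pivot->tcp in tool xy [-0.0234  0.0689] [-0.1 -0.4  0.1]
114
((578.944580078125, -159.58084106445312), (24.585538864135742, 20.34451675415039), 16.238061904907227) angle 32.07448761331767
```

View pics/c1.png

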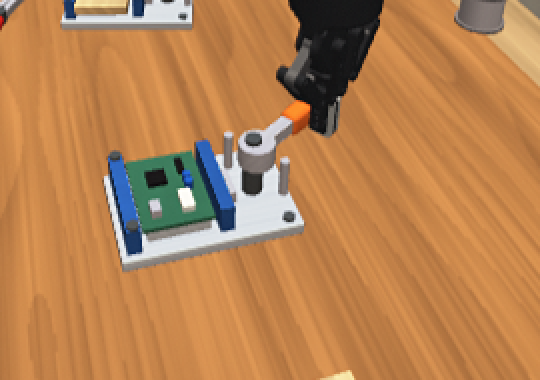

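The fingers are behind the grip at about (320,115) in the crop, and the lever is turning, now at roughly 32°. I'll continue along the arc.

Request:
play_rows:
  increments:
    - [0.0075, 0.0017, 0, -6, 0]
    - [0.0075, 0.0017, 0, -6, 0]
    - [0.0075, 0.0017, 0, -6, 0]
    - [0.0075, 0.0017, 0, -6, 0]
    - [0.0075, 0.0017, 0, -6, 0]
    - [0.0075, 0.0017, 0, -6, 0]
    - [0.0075, 0.0017, 0, -6, 0]
    - [0, 0, 0, 0, 0]

```text
time_s: 5.85
position: [0.5664, -0.128, 0.0667]
tcp_rot: [0.0, 0.104, 0.995, 0.0]
wrist_force: [0.4, -0.3, 0.1]
finger_gap: 0.0002
grip_force: 0.0
```

Request:
play_rows:
  increments:
    - [0.0075, 0.0017, 0, -6, 0]
    - [0.005, 0.001, 0, -6, 0]
    - [0, 0, 0, 0, 0]
    - [0, 0, 0, 0, 0]

```text
time_s: 6.25
position: [0.5546, -0.124, 0.0663]
tcp_rot: [-0.0, 0.003, 1.0, -0.0]
wrist_force: [0.3, 0.4, -0.0]
finger_gap: -0.0002
grip_force: 0.1
```

```bash
python3 chk.py c2
```

```text
6.25 [ 0.5546 -0.124   0.0663] tool yaw 89.7 pivot->tcp in tool xy [-0.0222  0.0651] [ 0.3  0.4 -0. ]
196
((533.7107543945312, -117.28455352783203), (51.148841857910156, 17.899538040161133), 85.92790222167969) angle 88.63348239177985
```

View pics/c2.png

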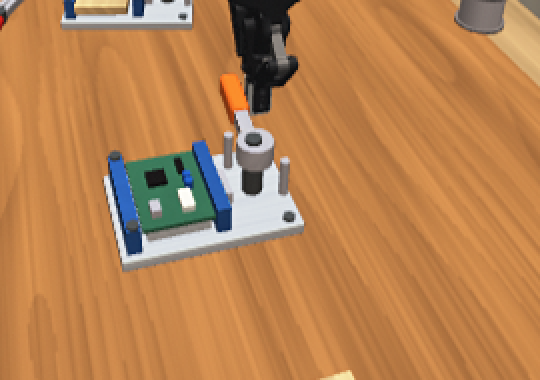

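The grip at (233,95) now stands nearly parallel to the jaws, about 86–88°. I'll nudge it until the stop pushes back.

Request:
play_rows:
  increments:
    - [0.002, 0, 0, 0, 0]
    - [0.002, 0, 0, 0, 0]
    - [0, 0, 0, 0, 0]
    - [0, 0, 0, 0, 0]

```text
time_s: 6.7
position: [0.5507, -0.1234, 0.0663]
tcp_rot: [-0.0, -0.0, 1.0, 0.0]
wrist_force: [1.1, 0.4, -0.5]
finger_gap: 0.0
grip_force: 0.8
```

Request:
play_rows:
  increments:
    - [0.002, 0, 0, 0, 0]
    - [0.001, 0, 0, 0, 0]
    - [0, 0, 0, 0, 0]
    - [0, 0, 0, 0, 0]

```text
time_s: 7.1
position: [0.5495, -0.1233, 0.0664]
tcp_rot: [0.002, -0.0, 1.0, 0.0]
wrist_force: [6.4, 2.1, -4.4]
finger_gap: 0.0002
grip_force: 3.2
```

The force has risen and the tool lags its target, so the lever is on its end stop. I'll back off and go up.

Request:
play_rows:
  increments:
    - [-0.01, 0, 0, 0, 0]
    - [-0.015, 0, 0, 0, 0]
    - [-0.015, 0, 0, 0, 0]
    - [0, 0, -0.04, 0, 0]
    - [0, 0, -0.04, 0, 0]
    - [0, 0, -0.04, 0, 0]
    - [0, 0, -0.04, 0, 0]
    - [0, 0, 0, 0, 0]

```text
time_s: 7.9
position: [0.5897, -0.124, 0.2316]
tcp_rot: [0.003, 0.0, 1.0, -0.001]
wrist_force: [0.1, 0.3, -0.8]
finger_gap: 0.0002
grip_force: 0.0
```

```bash
python3 chk.py c3
```

```text
7.9 [ 0.5897 -0.124   0.2316] tool yaw 90.0 pivot->tcp in tool xy [-0.0576  0.065 ] [ 0.1  0.3 -0.8]
192
((527.4696655273438, -118.00033569335938), (17.434112548828125, 50.219974517822266), 2.908390522003174) angle 93.65096979642423
```

View pics/c3.png

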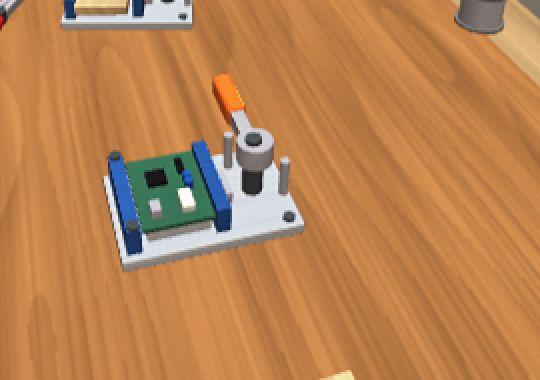

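The lever grip at (228,95) is at about 92°, on its stop. The board is in place and the arm is clear.

```bash
python3 -c "from plant import sign_off; print(sign_off())"
```

```text
the job is handed in; nothing more can be done
None
```

The circuit-board clamp's lever is at its end stop (measured about 92°), the board still lies in its clamp, the arm never went near the plywood clamp's lever, and the job is handed in; no verdict came back.

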